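# Put the soap away in the child-safe chest

### The arm

A 6-joint arm with a two-finger parallel gripper is mounted at the origin on a cart in front of the work surface, level with it; the furniture and walls round the work are solid. World frame = base frame: x ahead of the robot, y to its left, z up, the work surface at z = 0. Lengths are in mm, angles in rad, forces in N, time in s.
With the tool pointing down it reaches from about 350 to 775 mm from the base axis. Payload 7.3 kg.
Tool frame: the origin (TCP) lies at the very end of the fingers, on their centre line; the grasp point (between the pads) lies 19 mm behind it; z points along the fingers, y is the line along which they close (so a half turn about z gives the same grasp; the last joint's range is limited). The gripper opens to 92 mm and grips with 3 to 60 N. Pads are 19 mm wide; open, the fingers measure 130 mm over their backs; the gripper's body (75 mm by 190 mm) begins 47 mm behind the grasp point.
Start: joints at [-1.493, 0.342, 1.524, -0, 1.275, -0.146], TCP at [116.538, -511.922, 226.741] pointing down, gripper open.
Joint ranges: [-2.53, 2.53], [-0.77, 2.02], [0.04, 2.7], [-1, 4.14], [0.28, 2.66], [-3.11, 3.11]. Speed limits (rad/s): [2.57, 2.57, 3.14, 3.14, 3.14, 3.14].

### API

Orientations are given as [roll, pitch, yaw] about the fixed x, y, z axes, in that order (R = Rz(yaw) Ry(pitch) Rx(roll)).
In Python, from plant import bot gives the robot as it stands.
- The arm moves only by the tool jog_arm, never from a script. Its argument "targets" is a list of rows, each an object with "xyz": the shift along the tool's x, y, z as a fraction of full scale, a list of three; "spin": the turn about the tool's z as a fraction of full scale. In form: [{"xyz": [x, y, z], "spin": spin}, ...]. A call has exactly 10 rows; each row shifts and turns the commanded pose from where the row before left it, along the tool's axes as they then stand; what a row does not reach is not made up. Full scale, the value 1, is 80 mm for a shift and 0.1 rad for a turn. A row lasts 1/8 s, in which the tool goes at most 62.5 mm and 10.7 degrees, less where a joint would pass 70% of its speed; a pose out of reach is approached as far as the arm can. A call with a number of a shift or a turn outside -1 to 1 is refused whole. A call with a gripper value outside its range is refused whole. "gripper" is the opening in per cent of the stroke, from 0 (shut) to 100 (fully open), set as the call begins (left out, the last holds). The fingers move at their own pace and stop on an object; the grip force is fixed at half the most. Time passes only in rows, so rows that do not move let the fingers close, or fill a call up. It gives the time, the measured TCP pose, the force, the opening and the grip force at its end, in the units of the state.
- bot.get_obs(): the state, without advancing time (a new reading comes with each control period).
- bot.capture(name): name is "scene" or "top"; returns the picture (420x560x3 uint8, blue, green, red); there is no depth.
- bot.get_calibration(name): a dict with "vfov" (degrees; the focal length in pixels is half the picture's height over the tangent of half this angle, whatever the lens; pixels are square), "cx", "cy" (the principal point, pixels), "eye" and "rotation" of the camera in the world. Camera axes: x right, y down, z forward; pixel columns grow to the right and rows downward; lengths in mm; the calibration is good to about 2 mm. A picture is of the moment at which its call begins. get_calibration takes no time and is no camera call.
- bot.close_job(): hands the job in; it is judged then, once.
The state is a dict: "time": time; "joint_positions": joint angles; "dq": joint speeds; "tau": joint torques, N m; "tool_pos": TCP position; "tcp_rot": TCP orientation; "contact_force": force on the tool from outside, world axes, zero at the start; "moment": the same for the moment, N m; "grip_width": finger opening in mm; "finger_force": force on a finger pad.
Only numpy, scipy, OpenCV 4.12 (cv2) and the standard library are available. Lean on these libraries where they do the work, as an engineer would, in place of code of your own. Each camera call takes 0.05 s, during which the arm holds its last target. There are 200 camera calls.

### The job

Stand the red soap carton upright on the floor of the open bay of the white child-safe chest, then slide the blue lid shut until it is fully home. Somewhere along its run the lid meets a hidden safety stop: there, and only there, it has to be lifted by its handle, carried over the stop and let down again before it will travel on. Do not force it: the stop breaks if it is pushed hard, at about 45 N. Let go of the lid and leave the other things where they stand.

Things in the scene. Friction and masses are not known exactly. Their poses are not given: they have to be found in the camera images.
- chest: white chest, 200 (x) x 310 (y) x 78 mm high, fixed; origin at the centre of its underside, z up. Its half at +y is an open bay; the half at -y is a closed deck, 50 mm high. Two grey rails, 22 mm wide and 78 mm high, run along y at x = -89 and +89 mm; the lid runs between them. A safety stop is hidden inside the rail at -x
- bay_floor (a point): centre of the floor of the chest's open bay, 4 mm above the worktop; axes as the chest. The bay is 155 (x) x 145 mm (y) inside; the lid's underside, when shut, is 50 mm above this floor
- lid_slide (a joint): travel of the lid along the chest's y, in m: 0 = fully shut over the bay (lid centre at chest y = +75 mm), grows towards chest -y; 0.14 = fully open over the deck. Friction 1 to 3 N. Closing, it is halted by the hidden stop at a value between 0.035 and 0.12, different each time. Carried over, it can be let down only 20 to 26 mm further on, then runs to 0, where it meets a firm end
- lid_lift (a joint): how far the lid is lifted straight up, in m: 0 = down; falls back by its own weight (3 N). The stop is a bump 7 mm high. The lid has only 2 mm of play upwards, except over the stop and for the last 6 mm of travel before touching it from either side: there it lifts 12 mm to a firm end; carried on lifted, it meets a wall 26 mm beyond where it was halted. It must be down again to go further
- lid_grip (a point): point in the lid's grey handle to grip, 84 mm above the worktop when the lid is down; axes as the chest. Lid: blue, 152 (x) x 150 (y) x 6 mm, its underside 30 mm below this point. Handle: upright grey bar in its middle, 64 mm along chest x, 20 mm thick along y (24 mm at the bead along its top), its top 20 mm above this point
- soap_box: red soap carton, 47 (x) x 64 (y) x 44 mm high, 0.11 kg, loose, upright on the worktop; origin at the centre of its underside
- wax_pot: round grey pot, 91 mm across, 44 mm high, bystander; origin at the centre of its underside
- dryer_sheets: white carton, 111 x 68 x 68 mm, bystander; origin at the centre of its underside
- bottle_navy: dark blue bottle with a red cap, 47 x 56 x 180 mm, bystander; origin at the centre of its underside
- stop_give (a joint): how far the hidden stop's bump is bent along the chest's y, in m, whichever way (+ when the closing lid pushes it); 0 = untouched. It is springy, 10 N per mm, and breaks at 4.5 mm (45 N). It does not tell where the stop sits
Things that resemble listed ones, but are neither listed nor needed, are in the scene too. Several things look just like the soap_box: the one meant starts farthest to the robot's left.

How it is judged:
By the outcome, as a careful person would: the job done as asked, in the order asked, and still so for the second after the job is handed in, with the robot touching nothing.
It also fails if it takes over 59 s, if anything falls off the work surface, if the arm or the gripper's body presses on something with over 40 N, if the wrist force passes 120 N, or if a joint passes its speed limit or range.

## Working session

There is one attempt and no reset: what is moved stays moved. The work goes in short steps, Python scripts to look and compute and a tool call to move; the robot and the scene stay as the last step left them, time stands still between calls to the robot, and variables do not carry over. Pictures are saved under pics/ and viewed, at most 10 in all, crops included, and the job is handed in when it is done.

Besides the shell and the picture viewer there is one more tool, called after ">>>" as a command line: name --argument value ..., lists and objects as JSON in quotes. jog_arm: Moves the arm, as the interface text tells. Shift numbers are shares of 80 mm and turn numbers shares of 0.1 rad, none past 1 either way. Its arguments: {"type":"object","properties":{"targets":{"type":"array","items":{"type":"object","properties":{"xyz":{"type":"array","items":{"type":"number"}},"spin":{"type":"number"}}}},"gripper":{"type":"number"}},"required":["targets"]}

```bash
mkdir -p pics
python3 - <<'E'
from plant import bot
import cv2
for n in("scene","top"):
    cv2.imwrite(f"pics/{n}0.png",bot.capture(n)); print(n,bot.get_calibration(n))
print(bot.get_obs())
E
```

```text
scene {'vfov': 52.53055493443254, 'cx': 280.1059016049339, 'cy': 220.7383607110892, 'eye': array([ -66.62631927,  391.64195053, 1019.62605381]), 'rotation': array([-2.4886144 , -0.00383075, -2.14933106])}
top {'vfov': 54.39027749610687, 'cx': 286.86422489412496, 'cy': 209.44602309740984, 'eye': array([ 426.9539964 ,    6.38797106, 1383.52017401]), 'rotation': array([-3.04912514e+00, -6.80742310e-04, -1.60049096e+00])}
{'time': 0.1, 'joint_positions': array([-1.49298206e+00,  3.42680204e-01,  1.52490340e+00,  2.84267960e-05,
        1.27539847e+00, -1.46040395e-01]), 'dq': array([-7.00692033e-05, -5.01298891e-04, -2.88255836e-03, -1.12872805e-03,
       -1.63117500e-03,  9.81781935e-05]), 'tau': array([ 2.04092008e-03, -4.32001126e+01, -2.44695711e+01,  7.18359277e-02,
        5.25547145e-02, -5.16828914e-05]), 'tool_pos': array([ 116.52641943, -511.54268516,  226.10667812]), 'tcp_rot': array([-3.14022198e+00, -2.29085026e-04,  2.23846209e-01]), 'contact_force': array([-0.34963442, -0.30374526,  0.20534942]), 'moment': array([-0.05065241, -0.00369801,  0.01661765]), 'finger_force': 0.0, 'grip_width': 91.68772924842465}
```

View pics/scene0.png

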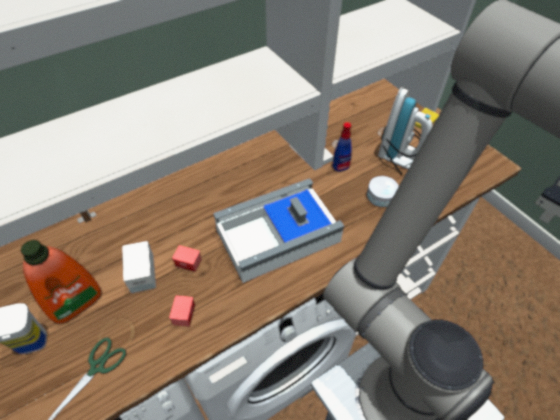

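View pics/top0.png

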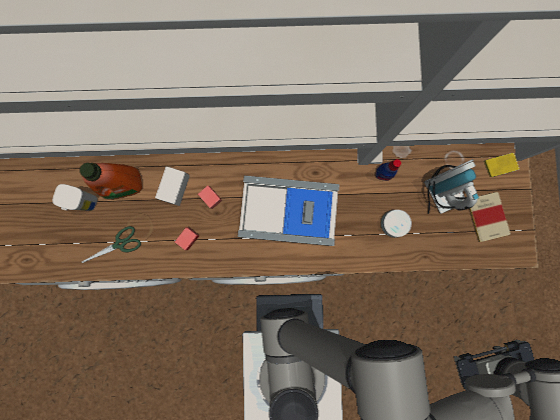

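The scene and top views each show two red cartons: in the top view A is at (187,239) and B at (209,196). The chest is at about (288,210), with the open bay to the left and the lid and handle at (308,212). Other red things are the bottle cap at (396,163), the red-banded box at (490,215) and the detergent at (112,180). Carton A looks farthest left, so I'll measure it.

```bash
cat > h.py <<'E'
import numpy as np, cv2
from scipy.spatial.transform import Rotation as R
from plant import bot
def ray(n,uv,z):
    c=bot.get_calibration(n); f=210/np.tan(np.radians(c["vfov"])/2)
    d=R.from_euler("xyz",c["rotation"]).as_matrix()@np.array([(uv[0]-c["cx"])/f,(uv[1]-c["cy"])/f,1])
    e=np.array(c["eye"]); return (e+d*(z-e[2])/d[2]).round(1)
def proj(n,p):
    c=bot.get_calibration(n); f=210/np.tan(np.radians(c["vfov"])/2)
    q=R.from_euler("xyz",c["rotation"]).as_matrix().T@(np.array(p)-c["eye"])
    return np.array([c["cx"]+f*q[0]/q[2],c["cy"]+f*q[1]/q[2]]).round(1)
def blobs(img,lo,hi,amin=60):
    hsv=cv2.cvtColor(img,cv2.COLOR_BGR2HSV); m=cv2.inRange(hsv,lo,hi)
    cs,_=cv2.findContours(m,cv2.RETR_EXTERNAL,cv2.CHAIN_APPROX_NONE)
    return [c for c in cs if cv2.contourArea(c)>amin]
E
python3 - <<'E'
from h import *
for n in("top","scene"):
    im=cv2.imread(f"pics/{n}0.png")
    for nm,lo,hi,z in(("red",(172,90,150),(180,255,255),44),("blue",(105,150,60),(125,255,255),60)):
        for c in blobs(im,lo,hi):
            r=cv2.minAreaRect(c); b=cv2.boxPoints(r)
            print(n,nm,cv2.contourArea(c),np.round(r[0]),"ctr",ray(n,r[0],z)[:2],"corners",[ray(n,p,z)[:2].tolist() for p in b])
t=cv2.imread("pics/top0.png")
a=cv2.resize(t[165:265,165:225],None,fx=5,fy=5,interpolation=cv2.INTER_CUBIC)
b=cv2.resize(t[165:255,230:345],None,fx=4,fy=4,interpolation=cv2.INTER_CUBIC)
o=np.zeros((500,780,3),np.uint8);o[:,:300]=a;o[:360,310:770]=b
cv2.imwrite("pics/c1.png",o)
E
```

```text
top blue 2002.5 [308. 212.] ctr [537.9 -64.9] corners [[472.4, 17.3], [622.1, -0.6], [604.1, -148.0], [454.8, -128.5]]
scene blue 143.5 [ 31. 345.] ctr [555.4 668.6] corners [[566.9, 702.3], [574.1, 639.8], [543.8, 634.6], [537.4, 696.4]]
scene blue 1877.5 [297. 215.] ctr [538.9 -64.5] corners [[618.9, -2.4], [602.9, -173.9], [461.4, -124.7], [481.4, 33.7]]
scene blue 182.0 [342. 156.] ctr [ 659.7 -323.1] corners [[635.1, -264.8], [721.2, -358.2], [685.5, -384.3], [601.9, -290.2]]
```

View pics/c1.png

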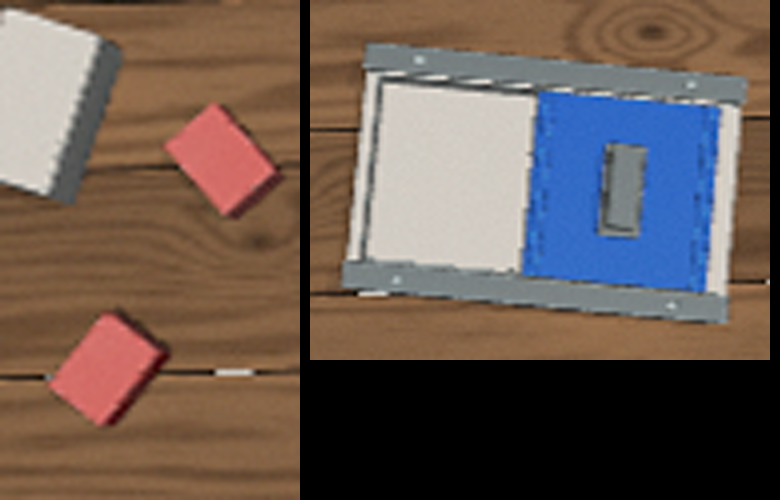

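The crop shows two cartons of similar colour. A's top is at crop (107,367), so full image about (186.5,238.5). B is at (209,196) and further right. The lid is over the deck.

Run:
```python
from h import *
t=cv2.imread("pics/top0.png")
print(cv2.cvtColor(t,cv2.COLOR_BGR2HSV)[239,187])
for n in("top","scene"):
    im=cv2.imread(f"pics/{n}0.png")
    m=cv2.cvtColor(im,cv2.COLOR_BGR2HSV)
    m=((m[...,0]>174)|(m[...,0]<4))&(m[...,1]>110)&(m[...,2]>(185 if n=="top" else 185))
    cs,_=cv2.findContours(m.astype(np.uint8),cv2.RETR_EXTERNAL,cv2.CHAIN_APPROX_NONE)
    for c in cs:
        if cv2.contourArea(c)<60: continue
        r=cv2.minAreaRect(c); b=cv2.boxPoints(r)
        B=np.array([ray(n,p,44)[:2] for p in b]); e=np.diff(B,axis=0)
        print(n,np.round(r[0]),ray(n,r[0],44)[:2],B.tolist(),"len",np.hypot(*e.T).round(),"ang",np.degrees(np.arctan2(e[:,1],e[:,0])).round(1))
# rail corners from crop (x-310)/4+230, y/4+165 at z=78
for p in((367,45),(747,78),(725,322),(342,288)): print(ray("top",((p[0]-310)/4+230-.4,p[1]/4+165-.4),78))
for p in((606,143),(647,145),(637,238),(598,234)): print("h",ray("top",((p[0]-310)/4+230-.4,p[1]/4+165-.4),104))
print("bottle/sheets",ray("top",(172,185),68),ray("top",(397,223),44))
```

```text
[  1 131 213]
top [185. 238.] [466.2 337.3] [[457.4, 372.8], [502.8, 333.7], [475.1, 301.7], [429.8, 340.9]] len [60. 42. 60.] ang [ -40.7 -130.9  139.1]
top [208. 196.] [602.5 259.9] [[609.4, 295.3], [638.5, 265.2], [595.6, 224.5], [566.7, 254.5]] len [42. 59. 42.] ang [ -46.  -136.5  133.9]
scene [181. 308.] [462.6 337.3] [[453.5, 373.2], [507.3, 332.0], [472.0, 300.2], [419.8, 342.3]] len [68. 48. 67.] ang [ -37.4 -138.   141.1]
scene [186. 255.] [598.6 259.2] [[605.7, 294.8], [642.7, 267.4], [591.4, 223.0], [555.9, 251.2]] len [46. 68. 45.] ang [ -36.5 -139.1  141.5]
[661.1 137.6  78. ]
[ 625.1 -168.2   78. ]
[ 429.6 -142.6   78. ]
[465.7 161.5  78. ]
h [572.7 -51.6 104. ]
h [570.2 -83.8 104. ]
h [497.2 -73.3 104. ]
h [501.2 -42.9 104. ]
bottle/sheets [639.7 372.6  68. ] [ 495.7 -358.2   44. ]
```

```bash
cat > plan.py <<'E'
# plan.py: print 10-row move(s) from the present (or given) pose through waypoints (x,y,z,yaw,rows)
from h import *
import json
def plan(wps,start=None):
    o=bot.get_obs()
    p,y=(np.array(o["tool_pos"]),o["tcp_rot"][2]) if start is None else (np.array(start[:3],float),start[3])
    rows=[]
    for w in wps:
        n=w[4]
        for k in range(n):
            M=R.from_euler("xyz",[np.pi,0,y]).as_matrix()
            dy=(w[3]-y+np.pi)%(2*np.pi)-np.pi
            s=round(float(-dy/(n-k))/.1,2); d=(M.T@((np.array(w[:3])-p)/(n-k))/80).round(2)+0.
            p=p+M@(d*80); y-=s*.1
            rows.append({"xyz":d.tolist(),"spin":s})
    for i in range(0,len(rows),10): print(json.dumps(rows[i:i+10]))
    print("end",p.round(1),round(y,3))
E
python3 - <<'E'
from plan import *
plan([(470,-100,226,1.22,10),(466,320,170,2.22,10),(466,337.5,90,2.431,4),(466,337.5,16,2.431,6)])
E
```

```text
[{"xyz": [0.55, -0.4, 0.0], "spin": -1.0}, {"xyz": [0.58, -0.35, 0.0], "spin": -1.0}, {"xyz": [0.61, -0.29, 0.0], "spin": -1.0}, {"xyz": [0.64, -0.22, 0.0], "spin": -0.99}, {"xyz": [0.66, -0.16, 0.0], "spin": -1.0}, {"xyz": [0.67, -0.09, 0.0], "spin": -0.99}, {"xyz": [0.68, -0.03, 0.0], "spin": -1.0}, {"xyz": [0.68, 0.04, 0.0], "spin": -0.99}, {"xyz": [0.67, 0.11, 0.0], "spin": -1.0}, {"xyz": [0.65, 0.17, 0.0], "spin": -0.99}]
[{"xyz": [0.49, -0.19, 0.07], "spin": -1.0}, {"xyz": [0.51, -0.13, 0.07], "spin": -1.0}, {"xyz": [0.52, -0.08, 0.07], "spin": -1.0}, {"xyz": [0.52, -0.03, 0.07], "spin": -1.0}, {"xyz": [0.53, 0.02, 0.07], "spin": -1.0}, {"xyz": [0.52, 0.07, 0.07], "spin": -1.0}, {"xyz": [0.51, 0.12, 0.07], "spin": -1.0}, {"xyz": [0.49, 0.18, 0.07], "spin": -1.0}, {"xyz": [0.48, 0.22, 0.07], "spin": -1.0}, {"xyz": [0.45, 0.27, 0.07], "spin": -1.0}]
[{"xyz": [0.04, 0.03, 0.25], "spin": -0.53}, {"xyz": [0.04, 0.04, 0.25], "spin": -0.53}, {"xyz": [0.04, 0.04, 0.25], "spin": -0.53}, {"xyz": [0.04, 0.04, 0.25], "spin": -0.52}, {"xyz": [0.0, 0.0, 0.15], "spin": -0.0}, {"xyz": [0.0, 0.0, 0.16], "spin": -0.0}, {"xyz": [0.0, 0.0, 0.15], "spin": -0.0}, {"xyz": [0.0, 0.0, 0.16], "spin": -0.0}, {"xyz": [0.0, 0.0, 0.15], "spin": -0.0}, {"xyz": [0.0, 0.0, 0.16], "spin": -0.0}]
end [466.2 337.5  15.7] 2.431
```

>>> jog_arm --targets '[{"xyz": [0.55,-0.4,0.0],"spin": -1.0},{"xyz": [0.58,-0.35,0.0],"spin": -1.0},{"xyz": [0.61,-0.29,0.0],"spin": -1.0},{"xyz": [0.64,-0.22,0.0],"spin": -0.99},{"xyz": [0.66,-0.16,0.0],"spin": -1.0},{"xyz": [0.67,-0.09,0.0],"spin": -0.99},{"xyz": [0.68,-0.03,0.0],"spin": -1.0},{"xyz": [0.68,0.04,0.0],"spin": -0.99},{"xyz": [0.67,0.11,0.0],"spin": -1.0},{"xyz": [0.65,0.17,0.0],"spin": -0.99}]' --gripper 100

```text
time: 1.35
tool_pos: [470.7, -99.0, 226.5]
tcp_rot: [-3.141, 0.0, 1.223]
contact_force: [0.8, -0.5, 1.0]
grip_width: 91.6
finger_force: 0.0
```

>>> jog_arm --targets '[{"xyz": [0.49,-0.19,0.07],"spin": -1.0},{"xyz": [0.51,-0.13,0.07],"spin": -1.0},{"xyz": [0.52,-0.08,0.07],"spin": -1.0},{"xyz": [0.52,-0.03,0.07],"spin": -1.0},{"xyz": [0.53,0.02,0.07],"spin": -1.0},{"xyz": [0.52,0.07,0.07],"spin": -1.0},{"xyz": [0.51,0.12,0.07],"spin": -1.0},{"xyz": [0.49,0.18,0.07],"spin": -1.0},{"xyz": [0.48,0.22,0.07],"spin": -1.0},{"xyz": [0.45,0.27,0.07],"spin": -1.0}]'

```text
time: 2.6
tool_pos: [465.5, 320.8, 170.1]
tcp_rot: [-3.141, 0.0, 2.223]
contact_force: [-0.2, -0.2, -0.1]
grip_width: 92.0
finger_force: 0.0
```

Run:
```python
from plan import *
s=bot.capture("scene"); t=bot.capture("top")
o=bot.get_obs(); print(o["tool_pos"],o["tcp_rot"],o["time"],proj("scene",o["tool_pos"]))
a=cv2.resize(s[200:380,90:290],None,fx=3,fy=3,interpolation=cv2.INTER_CUBIC); cv2.imwrite("pics/c2.png",a)
plan([(466,337.5,90,2.431,4),(466,337.5,16,2.431,6)])
```

```text
[464.81410981 322.63136267 169.41268521] [-3.14056104e+00 -1.16508214e-03  2.22506220e+00] 2.7 [176.3 279. ]
[{"xyz": [0.03, 0.03, 0.25], "spin": -0.51}, {"xyz": [0.03, 0.03, 0.25], "spin": -0.52}, {"xyz": [0.03, 0.04, 0.25], "spin": -0.51}, {"xyz": [0.04, 0.04, 0.24], "spin": -0.52}, {"xyz": [0.0, 0.0, 0.15], "spin": 0.0}, {"xyz": [0.0, 0.0, 0.16], "spin": 0.0}, {"xyz": [0.0, 0.0, 0.15], "spin": 0.0}, {"xyz": [0.0, 0.0, 0.16], "spin": 0.0}, {"xyz": [0.0, 0.0, 0.15], "spin": 0.0}, {"xyz": [0.0, 0.0, 0.16], "spin": 0.0}]
end [466.1 337.8  15.8] 2.431
```

View pics/c2.png

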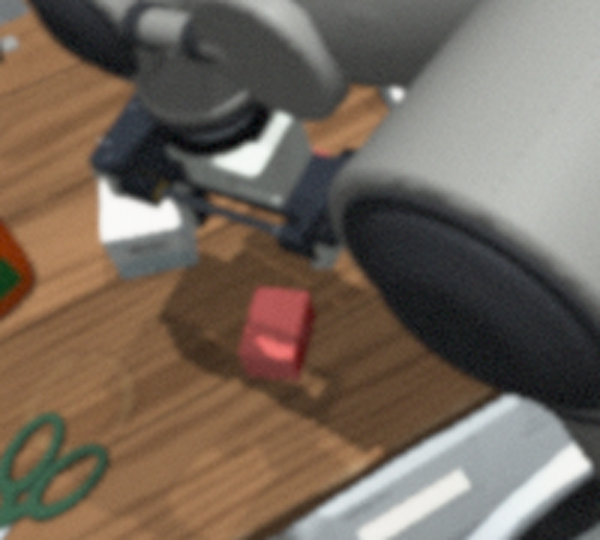

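The crop shows the gripper above and behind carton A, which is untouched at crop (278,335), or full image (183,312). The fingers straddle its short side, so I'll go down.

>>> jog_arm --targets '[{"xyz": [0.03,0.03,0.25],"spin": -0.52},{"xyz": [0.03,0.03,0.25],"spin": -0.52},{"xyz": [0.03,0.03,0.25],"spin": -0.52},{"xyz": [0.04,0.04,0.25],"spin": -0.52},{"xyz": [0,0,0.2],"spin": 0},{"xyz": [0,0,0.2],"spin": 0},{"xyz": [0,0,0.2],"spin": 0},{"xyz": [0,0,0.2],"spin": 0},{"xyz": [0,0,0.11],"spin": 0},{"xyz": [0,0,0],"spin": 0}]'

```text
time: 3.95
tool_pos: [466.3, 334.0, 17.1]
tcp_rot: [-3.14, -0.0, 2.428]
contact_force: [0.1, 0.0, -0.6]
grip_width: 91.8
finger_force: 0.0
```

>>> jog_arm --targets '[{"xyz": [0,0,0]},{"xyz": [0,0,0]},{"xyz": [0,0,0]},{"xyz": [0,0,0]},{"xyz": [0,0,0]},{"xyz": [0,0,0]},{"xyz": [0,0,0]},{"xyz": [0,0,0]},{"xyz": [0,0,-0.1]},{"xyz": [0,0,-0.2]}]' --gripper 30

```text
invalid input
```

>>> jog_arm --targets '[{"xyz": [0,0,0],"spin": 0},{"xyz": [0,0,0],"spin": 0},{"xyz": [0,0,0],"spin": 0},{"xyz": [0,0,0],"spin": 0},{"xyz": [0,0,0],"spin": 0},{"xyz": [0,0,0],"spin": 0},{"xyz": [0,0,0],"spin": 0},{"xyz": [0,0,0],"spin": 0},{"xyz": [0,0,-0.1],"spin": 0},{"xyz": [0,0,-0.2],"spin": 0}]' --gripper 30

```text
time: 5.2
tool_pos: [466.2, 333.9, 42.0]
tcp_rot: [-3.14, -0.0, 2.428]
contact_force: [0.0, 0.7, -0.8]
grip_width: 47.6
finger_force: 29.8
```

Run:
```python
from plan import *
o=bot.get_obs();p=o["tool_pos"]
# target: bay, chest y=79, slightly short of the lid edge
c=np.array([545.4,-2.9]);yc=np.array([.117,.993]);b=c+80*yc;print(b)
plan([(500,240,150,2.72,4),(b[0],b[1],150,3.024,6)])
```

```text
[554.76  76.54]
[{"xyz": [-0.27, -0.15, -0.34], "spin": -0.73}, {"xyz": [-0.26, -0.17, -0.34], "spin": -0.73}, {"xyz": [-0.25, -0.19, -0.33], "spin": -0.73}, {"xyz": [-0.23, -0.21, -0.34], "spin": -0.73}, {"xyz": [-0.24, -0.26, 0.0], "spin": -0.51}, {"xyz": [-0.23, -0.28, 0.0], "spin": -0.51}, {"xyz": [-0.22, -0.29, 0.0], "spin": -0.51}, {"xyz": [-0.2, -0.3, 0.0], "spin": -0.5}, {"xyz": [-0.18, -0.31, 0.0], "spin": -0.51}, {"xyz": [-0.17, -0.31, 0.0], "spin": -0.5}]
end [554.5  76.9 150. ] 3.024
```

>>> jog_arm --targets '[{"xyz": [-0.27,-0.15,-0.34],"spin": -0.73},{"xyz": [-0.26,-0.17,-0.34],"spin": -0.73},{"xyz": [-0.25,-0.19,-0.33],"spin": -0.73},{"xyz": [-0.23,-0.21,-0.34],"spin": -0.73},{"xyz": [-0.24,-0.26,0.0],"spin": -0.51},{"xyz": [-0.23,-0.28,0.0],"spin": -0.51},{"xyz": [-0.22,-0.29,0.0],"spin": -0.51},{"xyz": [-0.2,-0.3,0.0],"spin": -0.5},{"xyz": [-0.18,-0.31,0.0],"spin": -0.51},{"xyz": [-0.17,-0.31,0.0],"spin": -0.5}]'

```text
time: 6.45
tool_pos: [555.3, 76.2, 151.1]
tcp_rot: [3.142, 0.001, 3.025]
contact_force: [0.3, 0.1, -1.0]
grip_width: 47.3
finger_force: 29.8
```

Run:
```python
from plan import *
s=bot.capture("scene"); t=bot.capture("top")
o=bot.get_obs(); print(o["tool_pos"],o["tcp_rot"],o["time"],o["grip_width"],proj("scene",o["tool_pos"]))
a=cv2.resize(s[130:310,170:370],None,fx=3,fy=3,interpolation=cv2.INTER_CUBIC); cv2.imwrite("pics/c3.png",a)
plan([(554.8,76.5,21,3.024,7)])
```

```text
[555.95858822  74.79758923 150.99490354] [-3.14097814e+00  1.89514345e-03  3.02190954e+00] 6.55 47.46028453554005 [250.1 211.5]
[{"xyz": [0.0, 0.0, 0.23], "spin": -0.0}, {"xyz": [0.0, 0.0, 0.23], "spin": -0.0}, {"xyz": [0.0, 0.0, 0.23], "spin": -0.0}, {"xyz": [0.0, 0.0, 0.23], "spin": -0.01}, {"xyz": [0.01, 0.01, 0.23], "spin": -0.0}, {"xyz": [0.0, 0.0, 0.24], "spin": -0.01}, {"xyz": [0.01, 0.01, 0.23], "spin": -0.0}]
end [554.6  76.6  21.4] 3.024
```

View pics/c3.png

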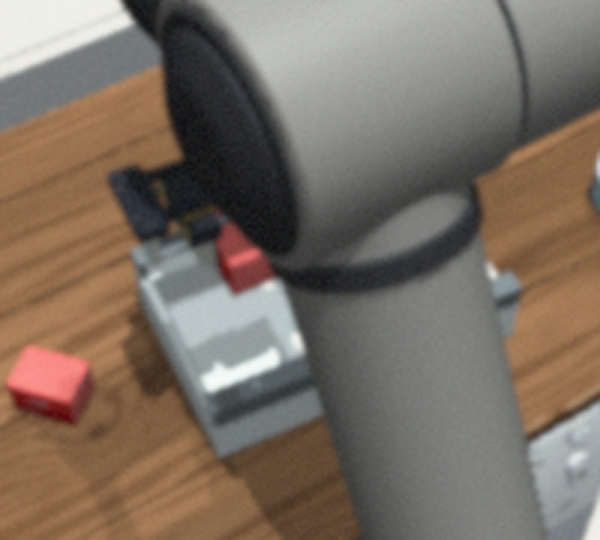

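The crop shows the carton in the gripper at about (245,260), level and above the open bay. I'll lower it.

>>> jog_arm --targets '[{"xyz": [0,0.01,0.23],"spin": 0},{"xyz": [0,0.01,0.23],"spin": 0},{"xyz": [0,0,0.23],"spin": 0},{"xyz": [0,0,0.23],"spin": 0},{"xyz": [0,0,0.23],"spin": 0},{"xyz": [0,0,0.23],"spin": 0},{"xyz": [0,0,0.15],"spin": 0},{"xyz": [0,0,0.04],"spin": 0},{"xyz": [0,0,0.03],"spin": 0},{"xyz": [0,0,0],"spin": 0}]'

```text
time: 7.8
tool_pos: [555.4, 78.8, 22.3]
tcp_rot: [-3.142, 0.001, 3.024]
contact_force: [0.4, 0.1, -0.4]
grip_width: 47.3
finger_force: 29.8
```

>>> jog_arm --targets '[{"xyz": [0,0,0.01],"spin": 0},{"xyz": [0,0,0.01],"spin": 0},{"xyz": [0,0,0],"spin": 0},{"xyz": [0,0,0],"spin": 0},{"xyz": [0,0,0],"spin": 0},{"xyz": [0,0,0],"spin": 0},{"xyz": [0,0,0],"spin": 0},{"xyz": [0,0,0],"spin": 0},{"xyz": [0,0,0],"spin": 0},{"xyz": [0,0,0],"spin": 0}]'

```text
time: 9.05
tool_pos: [555.6, 78.8, 21.9]
tcp_rot: [3.142, 0.002, 3.024]
contact_force: [-3.3, 0.1, 9.0]
grip_width: 47.7
finger_force: 29.8
```

>>> jog_arm --targets '[{"xyz": [0,0,0],"spin": 0},{"xyz": [0,0,0],"spin": 0},{"xyz": [0,0,0],"spin": 0},{"xyz": [0,0,-0.05],"spin": 0},{"xyz": [0,0,-0.1],"spin": 0},{"xyz": [0,0,-0.2],"spin": 0},{"xyz": [0,0,-0.4],"spin": 0},{"xyz": [0,0,-0.5],"spin": 0},{"xyz": [0,0,-0.5],"spin": 0},{"xyz": [0,0,0],"spin": 0}]' --gripper 66

```text
time: 10.3
tool_pos: [557.2, 78.8, 164.9]
tcp_rot: [3.141, 0.008, 3.024]
contact_force: [-1.4, 0.6, -0.4]
grip_width: 60.9
finger_force: 0.0
```

Run:
```python
from plan import *
# lid_grip from chest estimate; TCP at z=84-19+2
c=np.array([545.4,-2.9]);yc=np.array([.117,.993]);g=c-65*yc;print(g)
plan([(538,-67.4,145,3.024,5)])
```

```text
[537.795 -67.445]
[{"xyz": [0.0, -0.37, 0.05], "spin": -0.0}, {"xyz": [0.01, -0.37, 0.05], "spin": -0.0}, {"xyz": [0.0, -0.37, 0.05], "spin": -0.0}, {"xyz": [0.01, -0.37, 0.05], "spin": -0.0}, {"xyz": [0.0, -0.36, 0.05], "spin": -0.0}]
end [538.4 -67.2 144.9] 3.024
```

>>> jog_arm --targets '[{"xyz": [0,-0.37,0],"spin": 0},{"xyz": [0,-0.37,0],"spin": 0},{"xyz": [0,-0.37,0],"spin": 0},{"xyz": [0,-0.37,0.05],"spin": 0},{"xyz": [0,-0.36,0.1],"spin": 0},{"xyz": [0,0,0.1],"spin": 0},{"xyz": [0,0,0],"spin": 0},{"xyz": [0,0,0],"spin": 0},{"xyz": [0,0,0],"spin": 0},{"xyz": [0,0,0],"spin": 0}]'

```text
time: 11.55
tool_pos: [538.0, -67.0, 140.5]
tcp_rot: [-3.141, 0.0, 3.025]
contact_force: [0.2, -0.2, 0.0]
grip_width: 60.4
finger_force: 0.0
```

Run:
```python
from plan import *
s=bot.capture("scene"); t=bot.capture("top")
o=bot.get_obs(); print(o["tool_pos"],o["tcp_rot"],o["time"],o["grip_width"])
a=cv2.resize(s[150:300,190:360],None,fx=2.3,fy=2.3,interpolation=cv2.INTER_CUBIC)
b=cv2.resize(t[150:300,200:370],None,fx=2.3,fy=2.3,interpolation=cv2.INTER_CUBIC);cv2.imwrite("pics/c4.png",np.hstack([a,b]))
plan([(537.8,-67.4,67,3.024,7)])
```

```text
[537.95000739 -67.20327906 140.45321742] [-3.14148220e+00  2.87232717e-04  3.02414035e+00] 11.65 60.88695929134996
[{"xyz": [0.0, 0.0, 0.13], "spin": 0.0}, {"xyz": [0.0, 0.0, 0.13], "spin": 0.0}, {"xyz": [0.0, 0.0, 0.13], "spin": 0.0}, {"xyz": [0.0, 0.0, 0.13], "spin": 0.0}, {"xyz": [0.0, 0.0, 0.13], "spin": 0.0}, {"xyz": [0.0, 0.0, 0.13], "spin": 0.0}, {"xyz": [0.0, 0.0, 0.14], "spin": 0.0}]
end [538.  -67.2  66.9] 3.024
```

View pics/c4.png

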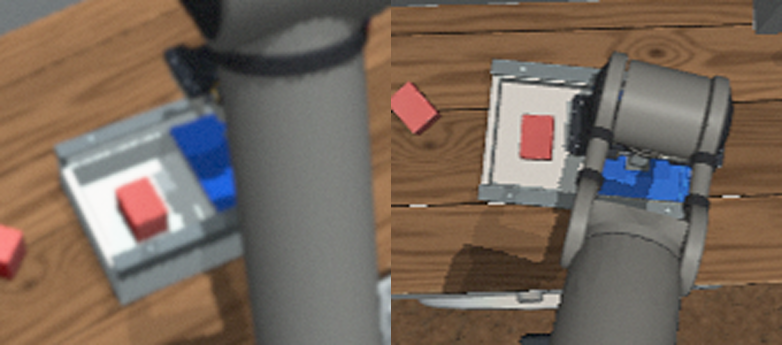

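The carton stands upright in the bay at left-crop (142,207) and top-crop (537,137), clear of the walls. The gripper is above the lid handle. Next I'll go down and grip it.

>>> jog_arm --targets '[{"xyz": [0,0,0.15],"spin": 0},{"xyz": [0,0,0.15],"spin": 0},{"xyz": [0,0,0.15],"spin": 0},{"xyz": [0,0,0.15],"spin": 0},{"xyz": [0,0,0.15],"spin": 0},{"xyz": [0,0,0.1],"spin": 0},{"xyz": [0,0,0.06],"spin": 0},{"xyz": [0,0,0],"spin": 0},{"xyz": [0,0,0],"spin": 0},{"xyz": [0,0,0],"spin": 0}]'

```text
time: 12.9
tool_pos: [538.1, -67.5, 67.9]
tcp_rot: [-3.141, 0.001, 3.024]
contact_force: [-0.6, 1.0, -0.8]
grip_width: 60.4
finger_force: 0.0
```

>>> jog_arm --targets '[{"xyz": [0,0,0],"spin": 0},{"xyz": [0,0,0],"spin": 0},{"xyz": [0,0,0],"spin": 0},{"xyz": [0,0,0],"spin": 0},{"xyz": [0,0,0],"spin": 0},{"xyz": [0,0,0],"spin": 0},{"xyz": [0,0,0],"spin": 0},{"xyz": [0,0,0],"spin": 0},{"xyz": [0,0,0],"spin": 0},{"xyz": [0,0,0],"spin": 0}]' --gripper 0

```text
time: 14.15
tool_pos: [537.9, -67.4, 67.5]
tcp_rot: [-3.142, -0.0, 3.024]
contact_force: [-0.4, -0.2, 0.7]
grip_width: 23.4
finger_force: 30.0
```

The handle is gripped. The first 14 mm are stop-free, since the stop sits at 0.12 or less. I'll slide those and watch the force.

>>> jog_arm --targets '[{"xyz": [0,0.02,0],"spin": 0},{"xyz": [0,0.02,0],"spin": 0},{"xyz": [0,0.02,0],"spin": 0},{"xyz": [0,0.02,0],"spin": 0},{"xyz": [0,0.02,0],"spin": 0},{"xyz": [0,0.02,0],"spin": 0},{"xyz": [0,0.02,0],"spin": 0},{"xyz": [0,0.02,0],"spin": 0},{"xyz": [0,0.02,0],"spin": 0},{"xyz": [0,0,0],"spin": 0}]'

```text
time: 15.4
tool_pos: [539.6, -52.9, 67.5]
tcp_rot: [3.141, 0.0, 3.024]
contact_force: [1.3, -0.2, -0.2]
grip_width: 23.6
finger_force: 30.0
```

>>> jog_arm --targets '[{"xyz": [0,0,-0.02],"spin": 0},{"xyz": [0,0,-0.02],"spin": 0},{"xyz": [0,0,0],"spin": 0},{"xyz": [0,0,0],"spin": 0},{"xyz": [0,0,0],"spin": 0},{"xyz": [0,0,0],"spin": 0},{"xyz": [0,0,0],"spin": 0},{"xyz": [0,0,0],"spin": 0},{"xyz": [0,0,0],"spin": 0},{"xyz": [0,0,0],"spin": 0}]'

```text
time: 16.65
tool_pos: [539.5, -52.9, 69.9]
tcp_rot: [3.141, -0.001, 3.024]
contact_force: [5.5, 1.6, -12.5]
grip_width: 23.5
finger_force: 30.0
```

Lifting 3.2 mm meets the 2 mm play limit at −12.5 N, so a small upward bias will show the lift zone as a drop in that force. I'll advance 8 mm per call with the bias on. At worst that runs 2 mm into the stop, about 20 N.

>>> jog_arm --targets '[{"xyz": [0,0.02,0],"spin": 0},{"xyz": [0,0.02,0],"spin": 0},{"xyz": [0,0.02,0],"spin": 0},{"xyz": [0,0.02,0],"spin": 0},{"xyz": [0,0.02,0],"spin": 0},{"xyz": [0,0,0],"spin": 0},{"xyz": [0,0,0],"spin": 0},{"xyz": [0,0,0],"spin": 0},{"xyz": [0,0,0],"spin": 0},{"xyz": [0,0,0],"spin": 0}]'

```text
time: 17.9
tool_pos: [540.2, -46.5, 69.9]
tcp_rot: [-3.14, -0.001, 3.024]
contact_force: [3.2, -7.0, -13.1]
grip_width: 23.1
finger_force: 30.0
```

>>> jog_arm --targets '[{"xyz": [0,0.02,0],"spin": 0},{"xyz": [0,0.02,0],"spin": 0},{"xyz": [0,0.02,0],"spin": 0},{"xyz": [0,0.02,0],"spin": 0},{"xyz": [0,0.02,0],"spin": 0},{"xyz": [0,0,0],"spin": 0},{"xyz": [0,0,0],"spin": 0},{"xyz": [0,0,0],"spin": 0},{"xyz": [0,0,0],"spin": 0},{"xyz": [0,0,0],"spin": 0}]'

```text
time: 19.15
tool_pos: [541.2, -38.6, 69.9]
tcp_rot: [-3.14, -0.001, 3.024]
contact_force: [4.1, -6.0, -11.9]
grip_width: 23.8
finger_force: 30.0
```

>>> jog_arm --targets '[{"xyz": [0,0.02,0],"spin": 0},{"xyz": [0,0.02,0],"spin": 0},{"xyz": [0,0.02,0],"spin": 0},{"xyz": [0,0.02,0],"spin": 0},{"xyz": [0,0.02,0],"spin": 0},{"xyz": [0,0,0],"spin": 0},{"xyz": [0,0,0],"spin": 0},{"xyz": [0,0,0],"spin": 0},{"xyz": [0,0,0],"spin": 0},{"xyz": [0,0,0],"spin": 0}]'

```text
time: 20.4
tool_pos: [542.1, -30.7, 69.9]
tcp_rot: [-3.14, -0.001, 3.024]
contact_force: [3.9, -6.7, -12.5]
grip_width: 23.5
finger_force: 30.0
```

>>> jog_arm --targets '[{"xyz": [0,0.02,0],"spin": 0},{"xyz": [0,0.02,0],"spin": 0},{"xyz": [0,0.02,0],"spin": 0},{"xyz": [0,0.02,0],"spin": 0},{"xyz": [0,0.02,0],"spin": 0},{"xyz": [0,0,0],"spin": 0},{"xyz": [0,0,0],"spin": 0},{"xyz": [0,0,0],"spin": 0},{"xyz": [0,0,0],"spin": 0},{"xyz": [0,0,0],"spin": 0}]'

```text
time: 21.65
tool_pos: [543.1, -22.8, 69.9]
tcp_rot: [-3.14, -0.001, 3.024]
contact_force: [3.6, -7.1, -13.1]
grip_width: 23.5
finger_force: 30.0
```

>>> jog_arm --targets '[{"xyz": [0,0.02,0],"spin": 0},{"xyz": [0,0.02,0],"spin": 0},{"xyz": [0,0.02,0],"spin": 0},{"xyz": [0,0.02,0],"spin": 0},{"xyz": [0,0.02,0],"spin": 0},{"xyz": [0,0,0],"spin": 0},{"xyz": [0,0,0],"spin": 0},{"xyz": [0,0,0],"spin": 0},{"xyz": [0,0,0],"spin": 0},{"xyz": [0,0,0],"spin": 0}]'

```text
time: 22.9
tool_pos: [544.1, -14.9, 69.9]
tcp_rot: [-3.14, -0.001, 3.024]
contact_force: [3.9, -7.3, -12.6]
grip_width: 23.5
finger_force: 30.0
```

>>> jog_arm --targets '[{"xyz": [0,0.02,0],"spin": 0},{"xyz": [0,0.02,0],"spin": 0},{"xyz": [0,0.02,0],"spin": 0},{"xyz": [0,0.02,0],"spin": 0},{"xyz": [0,0.02,0],"spin": 0},{"xyz": [0,0,0],"spin": 0},{"xyz": [0,0,0],"spin": 0},{"xyz": [0,0,0],"spin": 0},{"xyz": [0,0,0],"spin": 0},{"xyz": [0,0,0],"spin": 0}]'

```text
time: 24.15
tool_pos: [545.1, -6.9, 69.9]
tcp_rot: [-3.14, -0.001, 3.024]
contact_force: [3.6, -6.3, -12.7]
grip_width: 23.2
finger_force: 30.0
```

>>> jog_arm --targets '[{"xyz": [0,0.02,0],"spin": 0},{"xyz": [0,0.02,0],"spin": 0},{"xyz": [0,0.02,0],"spin": 0},{"xyz": [0,0.02,0],"spin": 0},{"xyz": [0,0.02,0],"spin": 0},{"xyz": [0,0,0],"spin": 0},{"xyz": [0,0,0],"spin": 0},{"xyz": [0,0,0],"spin": 0},{"xyz": [0,0,0],"spin": 0},{"xyz": [0,0,0],"spin": 0}]'

```text
time: 25.4
tool_pos: [546.1, 1.0, 69.9]
tcp_rot: [-3.14, -0.0, 3.024]
contact_force: [4.2, -7.3, -12.1]
grip_width: 23.2
finger_force: 30.0
```

>>> jog_arm --targets '[{"xyz": [0,0.02,0],"spin": 0},{"xyz": [0,0.02,0],"spin": 0},{"xyz": [0,0.02,0],"spin": 0},{"xyz": [0,0.02,0],"spin": 0},{"xyz": [0,0.02,0],"spin": 0},{"xyz": [0,0,0],"spin": 0},{"xyz": [0,0,0],"spin": 0},{"xyz": [0,0,0],"spin": 0},{"xyz": [0,0,0],"spin": 0},{"xyz": [0,0,0],"spin": 0}]'

```text
time: 26.65
tool_pos: [547.1, 9.0, 70.0]
tcp_rot: [-3.14, -0.0, 3.024]
contact_force: [4.2, -6.5, -12.6]
grip_width: 23.5
finger_force: 30.0
```

>>> jog_arm --targets '[{"xyz": [0,0.02,0],"spin": 0},{"xyz": [0,0.02,0],"spin": 0},{"xyz": [0,0.02,0],"spin": 0},{"xyz": [0,0.02,0],"spin": 0},{"xyz": [0,0.02,0],"spin": 0},{"xyz": [0,0,0],"spin": 0},{"xyz": [0,0,0],"spin": 0},{"xyz": [0,0,0],"spin": 0},{"xyz": [0,0,0],"spin": 0},{"xyz": [0,0,0],"spin": 0}]'

```text
time: 27.9
tool_pos: [548.3, 18.5, 70.8]
tcp_rot: [3.141, 0.001, 3.024]
contact_force: [4.7, 0.8, -3.0]
grip_width: 23.6
finger_force: 30.0
```

The lift zone is found: z rose and the force is only the lid's weight, with no push on the stop. I'll lift to about +9.7 mm and carry the lid forward 24 mm.

>>> jog_arm --targets '[{"xyz": [0,0,-0.03],"spin": 0},{"xyz": [0,0,-0.03],"spin": 0},{"xyz": [0,0,-0.02],"spin": 0},{"xyz": [0,0,0],"spin": 0},{"xyz": [0,0,0],"spin": 0},{"xyz": [0,0.03,0],"spin": 0},{"xyz": [0,0.03,0],"spin": 0},{"xyz": [0,0.03,0],"spin": 0},{"xyz": [0,0,0],"spin": 0},{"xyz": [0,0,0],"spin": 0}]'

```text
time: 29.15
tool_pos: [549.2, 25.4, 77.1]
tcp_rot: [-3.141, 0.001, 3.024]
contact_force: [5.3, -0.5, -2.4]
grip_width: 23.3
finger_force: 30.0
```

>>> jog_arm --targets '[{"xyz": [0,0.03,0],"spin": 0},{"xyz": [0,0.03,0],"spin": 0},{"xyz": [0,0.03,0],"spin": 0},{"xyz": [0,0.03,0],"spin": 0},{"xyz": [0,0.03,0],"spin": 0},{"xyz": [0,0.03,0],"spin": 0},{"xyz": [0,0.02,0],"spin": 0},{"xyz": [0,0,0],"spin": 0},{"xyz": [0,0,0],"spin": 0},{"xyz": [0,0,0],"spin": 0}]'

```text
time: 30.4
tool_pos: [551.1, 41.1, 77.1]
tcp_rot: [-3.141, 0.001, 3.024]
contact_force: [4.7, -0.5, -4.2]
grip_width: 23.5
finger_force: 30.0
```

>>> jog_arm --targets '[{"xyz": [0,0.02,0],"spin": 0},{"xyz": [0,0.02,0],"spin": 0},{"xyz": [0,0,0],"spin": 0},{"xyz": [0,0,0.02],"spin": 0},{"xyz": [0,0,0.03],"spin": 0},{"xyz": [0,0,0],"spin": 0},{"xyz": [0,0,0],"spin": 0},{"xyz": [0,0,0],"spin": 0},{"xyz": [0,0,0],"spin": 0},{"xyz": [0,0,0],"spin": 0}]'

```text
time: 31.65
tool_pos: [551.5, 44.3, 73.1]
tcp_rot: [-3.141, 0.001, 3.024]
contact_force: [5.9, -1.3, -3.0]
grip_width: 23.4
finger_force: 30.0
```

The lid is at 5.6 mm lift, below the bump top, and still hanging freely, so it is past the stop. I'll let it down.

>>> jog_arm --targets '[{"xyz": [0,0,0.02],"spin": 0},{"xyz": [0,0,0.02],"spin": 0},{"xyz": [0,0,0.02],"spin": 0},{"xyz": [0,0,0.01],"spin": 0},{"xyz": [0,0,0],"spin": 0},{"xyz": [0,0,0],"spin": 0},{"xyz": [0,0,0],"spin": 0},{"xyz": [0,0,0],"spin": 0},{"xyz": [0,0,0],"spin": 0},{"xyz": [0,0,0],"spin": 0}]'

```text
time: 32.9
tool_pos: [551.5, 44.3, 67.6]
tcp_rot: [-3.141, 0.001, 3.024]
contact_force: [5.1, -1.4, -2.6]
grip_width: 23.7
finger_force: 30.0
```

>>> jog_arm --targets '[{"xyz": [0,0,0.01],"spin": 0},{"xyz": [0,0,0],"spin": 0},{"xyz": [0,0.02,0],"spin": 0},{"xyz": [0,0.03,0],"spin": 0},{"xyz": [0,0.03,0],"spin": 0},{"xyz": [0,0.03,0],"spin": 0},{"xyz": [0,0.03,0],"spin": 0},{"xyz": [0,0.03,0],"spin": 0},{"xyz": [0,0.03,0],"spin": 0},{"xyz": [0,0.03,0],"spin": 0}]'

```text
time: 34.15
tool_pos: [553.8, 62.8, 67.4]
tcp_rot: [-3.141, 0.002, 3.024]
contact_force: [3.4, -1.6, 5.8]
grip_width: 23.5
finger_force: 30.0
```

>>> jog_arm --targets '[{"xyz": [0,0.02,0],"spin": 0},{"xyz": [0,0.02,0],"spin": 0},{"xyz": [0,0.02,0],"spin": 0},{"xyz": [0,0.02,0],"spin": 0},{"xyz": [0,0.02,0],"spin": 0},{"xyz": [0,0,0],"spin": 0},{"xyz": [0,0,0],"spin": 0},{"xyz": [0,0,0],"spin": 0},{"xyz": [0,0,0],"spin": 0},{"xyz": [0,0,0],"spin": 0}]'

```text
time: 35.4
tool_pos: [554.7, 69.8, 67.4]
tcp_rot: [-3.14, 0.001, 3.024]
contact_force: [2.6, -5.1, 6.4]
grip_width: 23.5
finger_force: 30.0
```

>>> jog_arm --targets '[{"xyz": [0,0.02,0],"spin": 0},{"xyz": [0,0,0],"spin": 0},{"xyz": [0,0,0],"spin": 0},{"xyz": [0,0,0],"spin": 0},{"xyz": [0,0,0],"spin": 0},{"xyz": [0,0,0],"spin": 0},{"xyz": [0,0,0],"spin": 0},{"xyz": [0,0,0],"spin": 0},{"xyz": [0,0,0],"spin": 0},{"xyz": [0,0,0],"spin": 0}]'

```text
time: 36.65
tool_pos: [554.7, 69.9, 67.4]
tcp_rot: [-3.138, 0.001, 3.024]
contact_force: [1.9, -12.6, 6.3]
grip_width: 23.1
finger_force: 30.0
```

The lid met a firm end at 12.6 N, at 138.5 mm of travel, which matches shut. I'll release, rise and look.

>>> jog_arm --targets '[{"xyz": [0,0,0],"spin": 0},{"xyz": [0,-0.02,0],"spin": 0},{"xyz": [0,0,0],"spin": 0},{"xyz": [0,0,0],"spin": 0},{"xyz": [0,0,-0.1],"spin": 0},{"xyz": [0,0,-0.2],"spin": 0},{"xyz": [0,0,-0.3],"spin": 0},{"xyz": [0,0,-0.4],"spin": 0},{"xyz": [0,0,-0.4],"spin": 0},{"xyz": [0,0,-0.2],"spin": 0}]' --gripper 60

```text
time: 37.9
tool_pos: [555.0, 70.9, 198.1]
tcp_rot: [3.141, 0.004, 3.024]
contact_force: [0.3, 0.3, 0.4]
grip_width: 54.7
finger_force: 0.0
```

>>> jog_arm --targets '[{"xyz": [0,-0.5,0],"spin": 0},{"xyz": [0,-0.5,0],"spin": 0},{"xyz": [0,-0.5,0],"spin": 0},{"xyz": [0,-0.5,0],"spin": 0},{"xyz": [0,-0.5,0],"spin": 0},{"xyz": [0,-0.5,0],"spin": 0},{"xyz": [0.3,-0.5,0],"spin": 0},{"xyz": [0.3,-0.5,0],"spin": 0},{"xyz": [0,0,0],"spin": 0},{"xyz": [0,0,0],"spin": 0}]'

```text
time: 39.15
tool_pos: [469.3, -241.2, 195.7]
tcp_rot: [-3.141, 0.001, 3.023]
contact_force: [-0.0, 0.1, 0.6]
grip_width: 54.7
finger_force: 0.0
```

Run:
```python
from plan import *
s=bot.capture("scene"); t=bot.capture("top")
o=bot.get_obs(); print(o["tool_pos"],o["time"],o["contact_force"])
for n,im in(("top",t),("scene",s)):
    for c in blobs(im,(105,150,60),(125,255,255),500):
        r=cv2.minAreaRect(c);p=ray(n,r[0],60)[:2]-[545.4,-2.9];print(n,r[0],"chest y",p@[.117,.993],"x",p@[.993,-.117])
a=cv2.resize(s[150:300,190:360],None,fx=2.3,fy=2.3,interpolation=cv2.INTER_CUBIC)
b=cv2.resize(t[150:300,200:370],None,fx=2.3,fy=2.3,interpolation=cv2.INTER_CUBIC);cv2.imwrite("pics/c5.png",np.hstack([a,b]))
```

```text
[ 469.66390695 -240.51767675  195.24532389] 39.25 [-0.21431264  0.07719518  1.10842985]
top (265.626953125, 208.41685485839844) chest y 74.3073 x 0.9099000000000222
scene (253.00003051757812, 231.5) chest y 74.652 x 1.2719999999999991
```

View pics/c5.png

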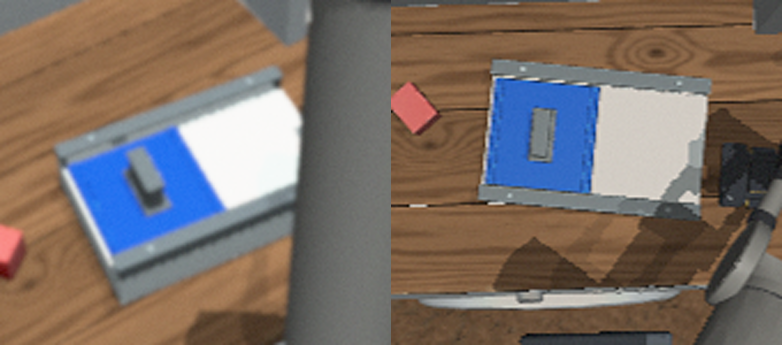

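The picture shows the blue lid over the bay at top-crop (543,137). It measures 74.3–74.7 mm in chest y against 75 when shut, the deck is bare and the arm is clear.

```bash
python3 -c "
from plant import bot
print(bot.close_job())"
```

```text
the job is handed in; nothing more can be done
None
```

The red soap carton stands upright in the bay, the lid was lifted over the hidden stop and slid shut to its firm end, and the job is handed in at about 39 s; no verdict came back.

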